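# Pack the sanding-drum kit into its stacking trays

### The job

Pack the sanding-drum kit away: stand each of the three sanding drums in the round socket of the base tray that is made for its size, then stack the lift-out tray on top so that it sits fully home on the four corner pins. The smaller spanner belongs to the kit and must end lying in the lift-out tray's empty compartment; leave the larger spanner where it lies.

Things in the scene. Friction and masses are not known exactly. Their poses are not given: they have to be found in the camera images.
- drum_small: the small of three sanding drums: upright cylinder, brown abrasive sleeve round a black rubber core, steel bush in its top; 20 mm diameter, 50 mm tall, 49 g or so; loose, standing on the cart top; the three stand in a row along world x, in any order, centres at least 65 mm apart, so grip across y. Origin: centre of its underside, z up.
- drum_medium: the medium of three sanding drums: upright cylinder, brown abrasive sleeve round a black rubber core, steel bush in its top; 35 mm diameter, 50 mm tall, 88 g or so; loose, standing on the cart top; the three stand in a row along world x, in any order, centres at least 65 mm apart, so grip across y. Origin: centre of its underside, z up.
- drum_large: the large of three sanding drums: upright cylinder, brown abrasive sleeve round a black rubber core, steel bush in its top; 50 mm diameter, 50 mm tall, 148 g or so; loose, standing on the cart top; the three stand in a row along world x, in any order, centres at least 65 mm apart, so grip across y. Origin: centre of its underside, z up.
- socket_small: dark wooden block 74 (x) x 112 (y) x 20 mm with the small round recess, 33 mm wide at the floor, mouth bevelled, for the 20 mm drum; recess floor 6 mm above the origin, which is the centre of the underside. Fixed on the base tray's floor, 8 mm above the cart top; the three blocks stand in any order, 75 mm apart along the base tray's x.
- socket_medium: dark wooden block 74 (x) x 112 (y) x 20 mm with the medium round recess, 48 mm wide at the floor, mouth bevelled, for the 35 mm drum; recess floor 6 mm above the origin, which is the centre of the underside. Fixed on the base tray's floor, 8 mm above the cart top; the three blocks stand in any order, 75 mm apart along the base tray's x.
- socket_large: dark wooden block 74 (x) x 112 (y) x 20 mm with the large round recess, 63 mm wide at the floor, mouth bevelled, for the 50 mm drum; recess floor 6 mm above the origin, which is the centre of the underside. Fixed on the base tray's floor, 8 mm above the cart top; the three blocks stand in any order, 75 mm apart along the base tray's x.
- base_tray: plywood tray 260 (x) x 180 (y) mm holding the three socket blocks; does not move. Rails 26 mm high. Corner posts 28 x 28 mm at x = +-116, y = +-76 mm; on their tops, 74 mm up, the lift-out tray rests; from them rise tapered wooden pins, 12 mm thick, 5 mm at the tip, tips 90 mm up. Origin: centre of its underside, x along its length.
- lift_tray: loose plywood tray 260 (x) x 180 (y) mm, walls 30 mm high, about 450 g. Origin: centre of underside. Orange-brown carrying bar along x over its middle: 120 long, 16 thick, 44 to 62 mm up, clear below. 18 mm holes under the four corners drop over the pins, either way round. Half y < 0 is full of spare sleeves, 27 mm high; empty compartment: y = 6 to 82, x = -102 to 102 mm, floor 8 mm up.
- spanner_small: the smaller of two loose open-ended spanners, 165 mm long, 8 mm thick, heads 32 mm wide, shaft about 10 mm wide; lies flat. Origin: its middle, on the underside; y along its length, z up.
- spanner_large: the larger spanner, 211 mm long, 8 mm thick, heads 40 mm wide; not part of the kit, stays on the cart. Origin: its middle, on the underside; y along its length.
There are look-alikes about, which are no part of the job. Leave any purple or red look-alike of the drum_large alone.

How it is judged:
On the way:
1. all three drums stand in their own sockets while the lift-out tray is not yet on the base tray (horizontal distance between drum_small and socket_small below 0.01 m and z of drum_small in the frame of socket_small between 0.002 and 0.01 m and angle between each of drum_small, drum_medium, drum_large's own z axis and vertical below 0.1 rad and horizontal distance between drum_medium and socket_medium below 0.01 m and z of drum_medium in the frame of socket_medium between 0.002 and 0.01 m and horizontal distance between drum_large and socket_large below 0.01 m and z of drum_large in the frame of socket_large between 0.002 and 0.01 m and distance between lift_tray and base_tray above 0.1 m), for 0.2 s.
At the end, for the whole second after the job is handed in: Each drum upright (0.1 rad) in its own socket, within 10 mm of centre, on the floor (4 mm). Lift-out tray on all pins: within 7 mm and 0.06 rad of the base tray, 4 mm of home height. Small spanner flat in the empty compartment, its middle within 50 mm of the tray middle. All at rest (horizontal distance between drum_small and socket_small below 0.01 m and z of drum_small in the frame of socket_small between 0.002 and 0.01 m and angle between each of drum_small, drum_medium, drum_large's own z axis and vertical below 0.1 rad and horizontal distance between drum_medium and socket_medium below 0.01 m and z of drum_medium in the frame of socket_medium between 0.002 and 0.01 m and horizontal distance between drum_large and socket_large below 0.01 m and z of drum_large in the frame of socket_large between 0.002 and 0.01 m and horizontal distance between lift_tray and base_tray below 0.007 m and z of lift_tray in the frame of base_tray between 0.07 and 0.078 m and angle between the x axis of lift_tray and the x axis of base_tray, either way round below 0.06 rad and angle between lift_tray's own z axis and vertical below 0.04 rad and y of spanner_small in the frame of lift_tray between 0.01 and 0.082 m and x of spanner_small in the frame of lift_tray between -0.05 and 0.05 m and z of spanner_small in the frame of lift_tray between 0.004 and 0.016 m and linear speed of each of drum_small, drum_medium, drum_large, lift_tray, spanner_small below 0.03 m/s); the robot touches nothing.
It fails at once if the larger spanner is shifted by more than 30 mm (distance of spanner_large from where it was at the start of the episode above 0.03 m).
It also fails if it takes over 144 s, if anything falls off the work surface, if the arm or the gripper's body presses on something with over 40 N, if the wrist force passes 120 N, or if a joint passes its speed limit or range.

### The arm

A 7-joint arm with a two-finger parallel gripper is mounted at the origin on a cart in front of the work surface, level with it; the furniture and walls round the work are solid. World frame = base frame: x ahead of the robot, y to its left, z up, the work surface at z = 0. Lengths are in m, angles in rad, forces in N, time in s.
With the tool pointing down it reaches from about 0.4 to 0.85 m from the base axis. Payload 4.5 kg.
Tool frame: the origin (TCP) lies midway between the tips of the shut fingers; the grasp point (between the pads) lies 19 mm behind it; z points along the fingers, y is the line along which they close (so a half turn about z gives the same grasp; the last joint's range is limited). The gripper opens to 88 mm and grips with 3 to 60 N. Pads are 18 mm wide; open, the fingers measure 123 mm over their backs; the gripper's body (75 mm by 187 mm) begins 45 mm behind the grasp point.
Start: joints at [-1.299, 0.689, -0.195, 1.565, 0.157, 0.902, -0.215], TCP at [0.147, 0.607, 0.239] pointing down, gripper open.
Joint ranges: [-3.01, 3.01], [-0.46, 2.08], [-1.47, 1.51], [0.13, 2.56], [-1, 4.14], [0.04, 2.09], [-2.66, 2.66]. Speed limits (rad/s): [2.57, 2.57, 3.14, 3.14, 3.14, 3.14, 3.14].

### API

Orientations are given as a rotation vector (axis times angle).
In Python, from cell import r, optics, masks_of, pinpoint gives the robot as it stands. The module is installed in compiled form; this text tells all that it offers.
- The arm moves only by the tool drive_tool, never from a script. Its argument "rows" is text: rows parted by semicolons, each of 7 numbers parted by spaces: the turn, a rotation vector about the tool's x, y, z in rad, then the shift along the tool's x, y, z in mm, then the opening, from 0 (shut) to 1 (fully open). In form: rx ry rz x y z jaw; .... A call has 1 to 20 rows; each row shifts and turns the commanded pose from where the row before left it, along the tool's axes as they then stand; what a row does not reach is not made up. A row lasts 1/10 s, in which the tool goes at most 50 mm and 8.59 degrees, less where a joint would pass 70% of its speed; a pose out of reach is approached as far as the arm can. A call is refused whole if a number of a shift passes 50 or a number of a turn 0.15, either way. A call with a gripper value outside its range is refused whole. The fingers move at their own pace and stop on an object; "squeeze" is the grip in N (left out, the last holds). Time passes only in rows, so rows that do not move let the fingers close. It gives the time, the measured TCP pose, the force, the opening and the grip force at its end, in the units of the state.
- r.read_state(): the state, without advancing time (a new reading comes with each control period).
- optics.snapshot(name): name is "side" or "top"; returns the picture (384x512x3 uint8, red, green, blue); there is no depth.
- optics.calibration(name): a dict with "vertical_fov" (degrees; the focal length in pixels is half the picture's height over the tangent of half this angle, whatever the lens; pixels are square), "cx", "cy" (the principal point, pixels), "R" (3x3) and "t" (3): a world point X has camera coordinates R X + t. Camera axes: x right, y down, z forward; pixel columns grow to the right and rows downward; lengths in m; the calibration is good to about 2 mm. A picture is of the moment at which its call begins. calibration takes no time and is no camera call.
- r.hand_in(): hands the job in; it is judged then, once.
Trained networks look in the newest picture that a camera, given by its name, has taken for a name from the list of things; names that differ only in an ending like _2 or _b are one class to them, and where a whole thing is asked for, a point or a joint stands for the part that bears it (a point fixed in the world has none). Each returns a list of dicts, best first, with "confidence" (0 to 1); they miss things now and then, are a little off and sometimes report something else, mostly with a low value. They report only what shows in the picture. A call takes as long as a camera call. They do not tell look-alikes from the thing itself.
- masks_of(camera, target): "pixels" (384x512 bool, what is visible of it).
- pinpoint(camera, target): "centre" ([x, y, z] in m, in world coordinates, good to about 4 mm: a listed point, or the origin of a listed thing).
The state is a dict: "t": time; "joints": joint angles; "qvel": joint speeds; "joint_torque": joint torques, N m; "tcp_pos": TCP position; "tool_rot": TCP orientation; "contact_force": force on the tool from outside, world axes, zero at the start; "torque": the same for the moment, N m; "gripper_width": finger opening in m; "finger_force": force on a finger pad.
Only numpy, scipy, OpenCV 4.12 (cv2) and the standard library are available. Lean on these libraries where they do the work, as an engineer would, in place of code of your own. Each camera call takes 0.05 s, during which the arm holds its last target. There are 200 camera calls.

## Working session

There is one attempt and no reset: what is moved stays moved. The work goes in short steps, Python scripts to look and compute and a tool call to move; the robot and the scene stay as the last step left them, time stands still between calls to the robot, and variables do not carry over. Pictures are saved under pics/ and viewed, at most 14 in all, crops included, and the job is handed in when it is done.

Besides the shell and the picture viewer there is one more tool, called after ">>>" as name(argument=value, ...), one argument or row to a line, values as JSON. drive_tool: Moves the arm, as the interface text tells. Its arguments: {"type":"object","properties":{"rows":{"type":"string"},"squeeze":{"type":"number"}},"required":["rows"]}

```bash
mkdir -p pics
python3 - <<'E'
from cell import r, optics, masks_of, pinpoint
import cv2,numpy as np
for c in("side","top"):
    im=optics.snapshot(c); cv2.imwrite(f"pics/{c}0.png",cv2.resize(im[:,:,::-1],(800,600),interpolation=cv2.INTER_CUBIC))
    k=optics.calibration(c); print(c,k["vertical_fov"],k["cx"],k["cy"],np.round(k["R"],3).tolist(),np.round(k["t"],3))
    f=192/np.tan(np.radians(k["vertical_fov"])/2)
    for n in "drum_small drum_medium drum_large socket_small socket_medium socket_large base_tray lift_tray spanner_small spanner_large".split():
        for d in pinpoint(c,n)[:4]:
            p=np.array(k["R"])@d["centre"]+k["t"]; print(n,np.round(d["centre"],3),round(d["confidence"],2),"px",np.round([f*p[0]/p[2]+k["cx"],f*p[1]/p[2]+k["cy"]]))
s=r.read_state();print(s["t"],s["tcp_pos"],s["tool_rot"],s["gripper_width"])
E
```

```text
side 53.592632873474656 252.7434709568992 192.1485006963376 [[1.0, 0.018, 0.006], [0.017, -0.678, -0.734], [-0.009, 0.734, -0.679]] [-0.507  0.082  1.226]
drum_small [0.61  0.165 0.001] 0.6 px [283. 186.]
drum_small [0.527 0.173 0.   ] 0.47 px [259. 185.]
drum_medium [ 0.432  0.198 -0.004] 0.51 px [233. 180.]
drum_large [ 0.35   0.019 -0.001] 0.87 px [205. 215.]
drum_large [ 0.48   0.51  -0.001] 0.67 px [249. 131.]
drum_large [0.526 0.17  0.002] 0.56 px [259. 185.]
socket_small [ 0.55  -0.052  0.007] 0.84 px [266. 231.]
socket_medium [ 0.627 -0.044  0.01 ] 0.55 px [291. 229.]
socket_large [ 0.472 -0.052  0.012] 0.91 px [241. 230.]
socket_large [0.523 0.291 0.001] 0.58 px [258. 164.]
socket_large [ 0.5    0.426 -0.001] 0.28 px [253. 143.]
base_tray [ 0.548 -0.049 -0.002] 0.91 px [265. 232.]
lift_tray [ 0.535 -0.329 -0.   ] 0.94 px [261. 314.]
spanner_small [0.524 0.294 0.002] 0.69 px [259. 163.]
spanner_large [0.503 0.427 0.001] 0.61 px [254. 143.]
top 48.495861413582716 254.74646715625525 193.96447375257932 [[0.002, -1.0, 0.007], [-0.99, -0.003, -0.14], [0.141, -0.007, -0.99]] [0.079
[... 184 characters left out ...]
 [ 0.347  0.019 -0.001] 0.73 px [276. 247.]
drum_large [0.481 0.501 0.002] 0.68 px [113. 201.]
drum_large [ 0.529  0.176 -0.002] 0.67 px [223. 186.]
socket_small [ 0.543 -0.051  0.007] 0.89 px [299. 181.]
socket_medium [ 0.622 -0.042  0.007] 0.74 px [295. 155.]
socket_large [ 0.472 -0.055  0.006] 0.78 px [301. 205.]
lift_tray [ 0.538 -0.328 -0.002] 0.72 px [390. 183.]
spanner_small [0.525 0.294 0.003] 0.71 px [183. 187.]
spanner_large [ 0.533 -0.329 -0.002] 0.72 px [391. 185.]
spanner_large [0.498 0.432 0.005] 0.65 px [136. 196.]
spanner_large [ 0.471 -0.054  0.008] 0.6 px [300. 205.]
1.1 [0.14720541 0.60744922 0.2387422 ] [-3.72676372e-01 -3.11939222e+00 -1.69735189e-04] 0.08800959578680155
```

View pics/side0.png

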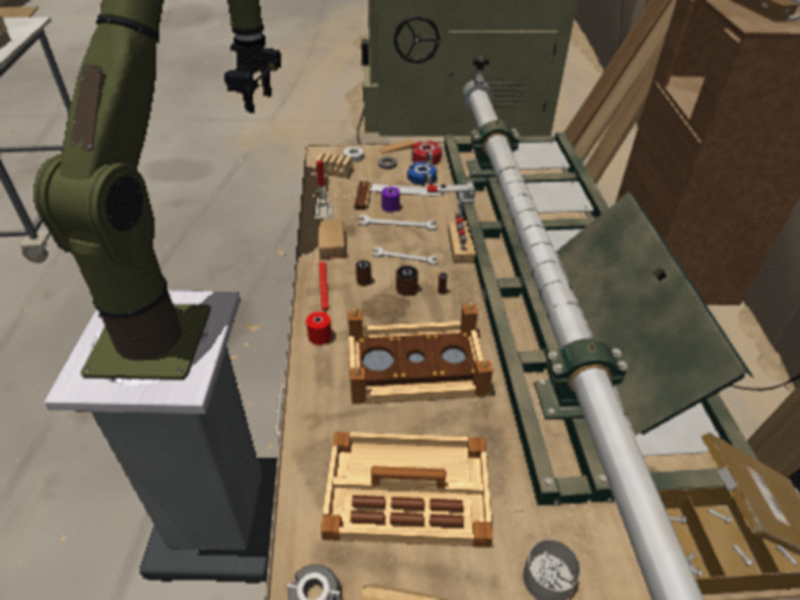

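View pics/top0.png

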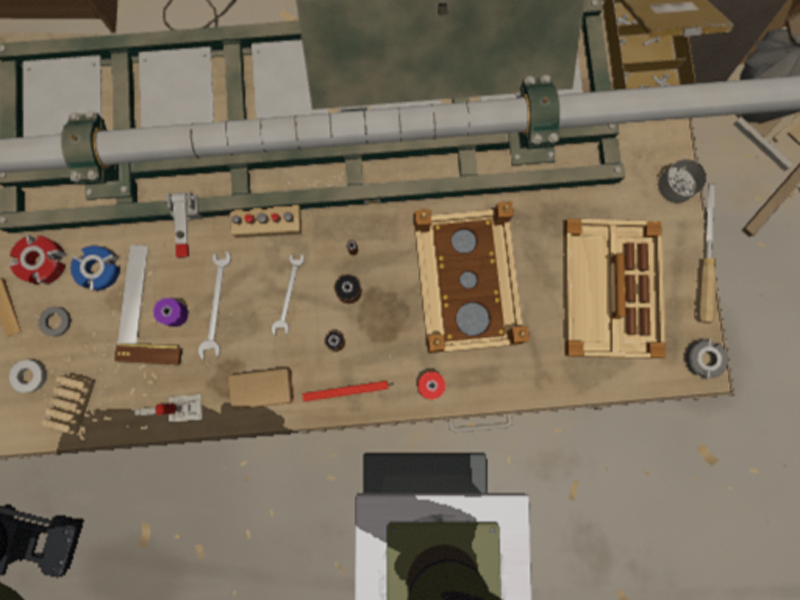

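Pictures show (in 800x600): the drums in the row in the side view are medium (363,272), large (406,279) and small (443,283). Look-alikes for the large drum are red (318,327) and purple (391,198), to be left alone. The large and medium sockets could be confused too: from left they run large, small, medium. The spanner nearest the drums (405,256) looks like the smaller one and (397,222) the larger. I'll measure more precisely and check in a crop.

```bash
cat > h.py <<'E'
from cell import r, optics, masks_of, pinpoint
import cv2,numpy as np
def cal(c):
    k=optics.calibration(c); return k,192/np.tan(np.radians(k["vertical_fov"])/2),np.array(k["R"]),np.array(k["t"])
def proj(c,X):
    k,f,R,t=cal(c); p=R@np.array(X)+t; return np.array([f*p[0]/p[2]+k["cx"],f*p[1]/p[2]+k["cy"]])
def plane(c,uv,z):
    k,f,R,t=cal(c); uv=np.atleast_2d(uv).astype(float)
    d=np.c_[(uv[:,0]-k["cx"])/f,(uv[:,1]-k["cy"])/f,np.ones(len(uv))]@R; o=-R.T@t
    return (o+d*((z-o[2])/d[:,2])[:,None])[:,:2]
def pts(n,cams=("side","top"),k=3):
    """repeated pinpoints: list of best per camera"""
    out={}
    for c in cams:
        L=[]
        for _ in range(k):
            optics.snapshot(c); D=pinpoint(c,n); L+=[d["centre"] for d in D[:1]]
        out[c]=np.round(np.median(L,0),4) if L else None
    return out
def rect(c,n,z,near=None):
    for d in masks_of(c,n):
        v,u=np.nonzero(d["pixels"]); P=plane(c,np.c_[u,v],z)
        if near is None or np.hypot(*(P.mean(0)-near))<.05:
            (cx,cy),(w,h),a=cv2.minAreaRect((P*1000).astype(np.float32))
            if w<h: a+=90
            return np.round([cx,cy,max(w,h),min(w,h),(a+90)%180-90],1),np.round(P.mean(0)*1000,1),round(d["confidence"],2)
def st():
    s=r.read_state(); R=cv2.Rodrigues(np.array(s["tool_rot"]))[0]
    print("t",round(s["t"],2),"tcp",np.round(np.array(s["tcp_pos"])*1000,1),"toolx",np.round(R[:,0],3),"z",np.round(R[:,2],3),"w",round(s["gripper_width"]*1000,1),"F",np.round(s["contact_force"],1),"ff",s["finger_force"])
E
python3 - <<'E'
from h import *
for n in "drum_small drum_medium socket_small socket_medium socket_large base_tray lift_tray spanner_small".split(): print(n,pts(n))
for c in("side","top"):
    im=optics.snapshot(c)
    for n,z,near in [("drum_small",.05,(.61,.17)),("drum_medium",.05,(.43,.2)),("drum_large",.05,(.528,.173)),("lift_tray",.03,(.536,-.328)),("base_tray",.03,(.548,-.05)),("spanner_small",.008,(.525,.294)),("spanner_large",.008,(.5,.43))]: print(c,n,rect(c,n,z,near))
    cx,cy=(265,200) if c=="side" else (245,190)
    if c=="top": cv2.imwrite("pics/crop.png",cv2.resize(im[120:245,130:350,::-1],None,fx=3.6,fy=3.6,interpolation=cv2.INTER_CUBIC))
# tube: height at which top/side centre lines agree
for y,us,vt in [(0,0,0)]:
    a=np.array([[256,72],[100,92]])  # top pts
    for z in (.1,.2,.3,.4):
        P=plane("top",a,z); print(z,P.round(3).tolist(),[proj("side",[*p,z]).round(0).tolist() for p in P])
E
```

```text
drum_small {'side': array([6.054e-01, 1.666e-01, 5.000e-04]), 'top': array([ 0.6072,  0.1728, -0.0033])}
drum_medium {'side': array([ 0.432 ,  0.2   , -0.0013]), 'top': array([0.4287, 0.2014, 0.0043])}
socket_small {'side': array([ 0.5495, -0.0533,  0.007 ]), 'top': array([ 0.5488, -0.0519,  0.0054])}
socket_medium {'side': array([ 0.625 , -0.0471,  0.0108]), 'top': array([ 0.624 , -0.0415,  0.0079])}
socket_large {'side': array([ 0.4718, -0.0537,  0.0099]), 'top': array([ 0.4709, -0.0562,  0.0069])}
base_tray {'side': array([ 0.5497, -0.0494, -0.0007]), 'top': None}
lift_tray {'side': array([ 0.533 , -0.3278,  0.0006]), 'top': array([ 0.5325, -0.3267, -0.0008])}
spanner_small {'side': array([0.5255, 0.2925, 0.0008]), 'top': array([0.5235, 0.2937, 0.003 ])}
side drum_small (array([605.1, 132.9,  62. ,  17. ,  88. ]), array([604.4, 134.7]), 0.41)
side drum_medium (array([434.2, 162.9,  80.4,  30.8, -86.2]), array([432.8, 162.9]), 0.49)
side drum_large (array([529.3, 144.6,  98.9,  41.6, -89.1]), array([528.6, 144.1]), 0.57)
side lift_tray (array([ 532.2, -335.3,  260.9,  195.2,   -2.2
[... 538 characters left out ...]
 174.7,  53.6,  48.9,  45.1]), array([525.9, 174.6]), 0.63)
top lift_tray (array([ 533.1, -322.4,  261.3,  185.5,   -1.5]), array([ 530.4, -321.9]), 0.72)
top base_tray (array([554.4, -53.3, 273.2, 189.6,   5.8]), array([549.6, -51.2]), 0.76)
top spanner_small (array([522.8, 292.1, 147.4,  30.2, -10.4]), array([517.1, 291.8]), 0.59)
top spanner_large (array([499.1, 431.7, 191.2,  38.6,  -4.6]), array([482. , 430.5]), 0.83)
0.1 [[0.843, 0.078], [0.781, 0.52]] [[359.0, 183.0], [323.0, 110.0]]
0.2 [[0.798, 0.079], [0.742, 0.483]] [[351.0, 157.0], [317.0, 92.0]]
0.3 [[0.754, 0.08], [0.702, 0.446]] [[341.0, 129.0], [311.0, 71.0]]
0.4 [[0.709, 0.081], [0.663, 0.409]] [[330.0, 96.0], [303.0, 47.0]]
```

View pics/crop.png

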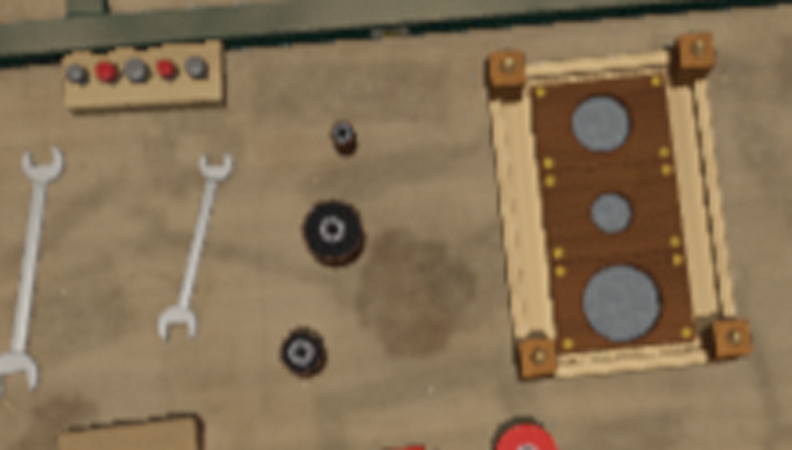

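The crop shows three brown/black drums: small (343,131), large (333,229), medium (301,352). Sockets, top to bottom, are medium (601,124), small (611,213) and large (621,302). Pin tips are at (508,65), (697,47), (538,355) and (732,337), and the shorter spanner is at (196,245). No red or purple drum is chosen.

Run:
```python
from h import *
q=lambda L:np.array(L)/3.6+[130-.36,120-.36]
print("pins",plane("top",q([(508,65),(697,47),(538,355),(732,337)]),.09).round(4).tolist())
print("floors",plane("top",q([(601,124),(611,213),(621,302)]),.014).round(4).tolist())
print("drums S L M",plane("top",q([(343,131),(333,229),(301,352)]),.05).round(4).tolist())
im=optics.snapshot("top"); cv2.imwrite("pics/crop2.png",cv2.resize(im[125:245,350:440,::-1],None,fx=5,fy=5,interpolation=cv2.INTER_CUBIC))
im=optics.snapshot("side"); cv2.imwrite("pics/crop3.png",cv2.resize(im[190:355,195:330,::-1],None,fx=3.6,fy=3.6,interpolation=cv2.INTER_CUBIC))
```

```text
pins [[0.6523, 0.036], [0.6674, -0.1127], [0.4244, 0.0139], [0.4386, -0.1347]]
floors [[0.6233, -0.0446], [0.5482, -0.0519], [0.4744, -0.0591]]
drums S L M [[0.6082, 0.1673], [0.5282, 0.1744], [0.4298, 0.1984]]
```

View pics/crop2.png

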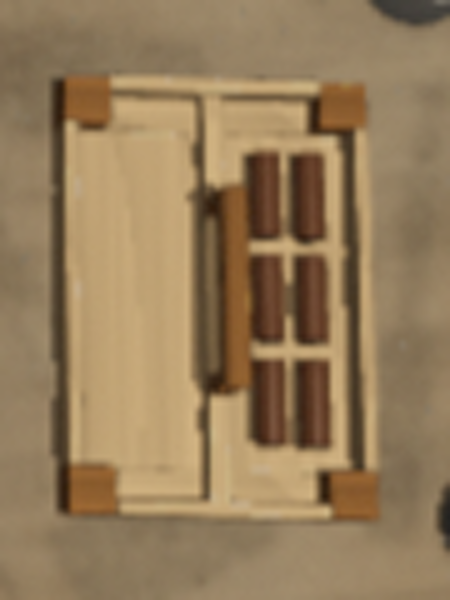

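View pics/crop3.png

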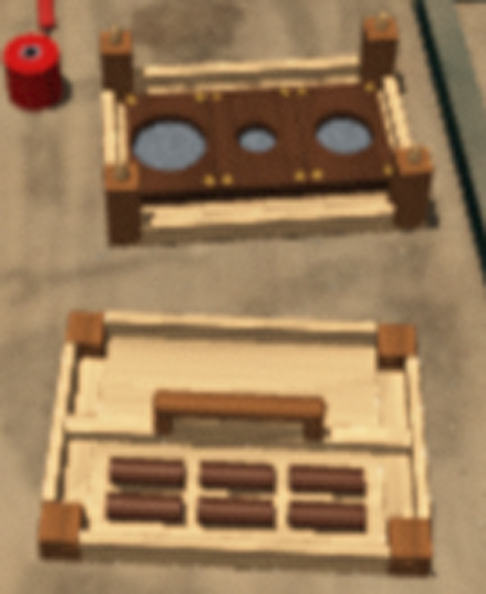

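>>> drive_tool(
  rows="0 0 -0.12 0 0 0 1; 0 0 -0.118 0 0 0 1; 0 0 0 -40 -50 0 1; 0 0 0 -40 -50 0 1; 0 0 0 -40 -50 0 1; 0 0 0 -40 -50 0 1; 0 0 0 -40 -50 0 1; 0 0 0 -40 -50 0 1; 0 0 0 -42 -50 0 1; 0 0 0 0 -48 0 1; 0 0 0 0 -10 0 1; 0 0 0 0 0 0 1; 0 0 0 0 0 0 1",
)

```text
t: 8.1
tcp_pos: [0.3669, 0.2788, 0.2391]
tool_rot: [-0.003, 3.141, 0.004]
contact_force: [-0.6, 1.0, 0.3]
gripper_width: 0.0879
finger_force: 0.0
```

The tray's compartment is on the left (top view, columns 75–200), with the bar at (233,290) and the corners square; both trays are turned slightly. Going for the medium drum.

>>> drive_tool(
  rows="0 0 0 -21 -27 0 1; 0 0 0 -21 -27 0 1; 0 0 0 -21 -26 0 1; 0 0 0 0 0 30 1; 0 0 0 0 0 35 1; 0 0 0 0 0 35 1; 0 0 0 0 0 0 1; 0 0 0 0 0 0 1",
)

```text
t: 8.9
tcp_pos: [0.4297, 0.1989, 0.1388]
tool_rot: [0.005, -3.141, -0.001]
contact_force: [-0.1, 0.2, 0.1]
gripper_width: 0.0881
finger_force: 0.0
```

>>> drive_tool(
  rows="0 0 0 0 0 35 1; 0 0 0 0 0 35 1; 0 0 0 0 0 30 1; 0 0 0 0 0 19 1; 0 0 0 0 0 0 1; 0 0 0 0 0 0 0; 0 0 0 0 0 0 0; 0 0 0 0 0 0 0; 0 0 0 0 0 0 0; 0 0 0 0 0 0 0; 0 0 0 0 0 0 0; 0 0 0 0 0 0 0; 0 0 0 0 0 0 0; 0 0 0 0 0 -10 0; 0 0 0 0 0 -30 0; 0 0 0 0 0 -40 0; 0 0 0 0 0 -40 0; 0 0 0 0 0 -40 0; 0 0 0 0 0 0 0",
  squeeze=20,
)

```text
t: 10.8
tcp_pos: [0.432, 0.1979, 0.1843]
tool_rot: [0.001, 3.134, 0.006]
contact_force: [-0.2, -0.2, -1.1]
gripper_width: 0.0348
finger_force: 20.0
```

>>> drive_tool(
  rows="0 0 0 -19 -24 0 0; 0 0 0 -19 -24 0 0; 0 0 0 -19 -24 0 0; 0 0 0 -19 -24 0 0; 0 0 0 -19 -24 0 0; 0 0 0 -19 -24 0 0; 0 0 0 -19 -24 0 0; 0 0 0 -19 -24 0 0; 0 0 0 -19 -24 0 0; 0 0 0 -19 -24 0 0; 0 0 0 0 0 20 0; 0 0 0 0 0 30 0; 0 0 0 0 0 30 0; 0 0 0 0 0 0 0; 0 0 0 0 0 0 0",
)

```text
t: 12.3
tcp_pos: [0.6192, -0.043, 0.0993]
tool_rot: [0.001, -3.14, 0.0]
contact_force: [0.0, -0.5, -0.8]
gripper_width: 0.0343
finger_force: 20.0
```

>>> drive_tool(
  rows="0 0 0 -3 -1 15 0; 0 0 0 0 0 20 0; 0 0 0 0 0 15 0; 0 0 0 0 0 8 0; 0 0 0 0 0 5 0; 0 0 0 0 0 0 0; 0 0 0 0 0 0 0; 0 0 0 0 0 0 0.6; 0 0 0 0 0 0 0.8; 0 0 0 0 0 0 0.8; 0 0 0 0 0 0 0.8; 0 0 0 0 0 -15 0.8; 0 0 0 0 0 -30 0.8; 0 0 0 0 0 -40 0.8; 0 0 0 0 0 -40 1; 0 0 0 0 0 -20 1; 0 0 0 0 0 0 1; 0 0 0 0 0 0 1",
)

```text
t: 14.1
tcp_pos: [0.6228, -0.0441, 0.1823]
tool_rot: [-0.0, 3.141, -0.0]
contact_force: [-0.3, 0.9, -0.6]
gripper_width: 0.0877
finger_force: 0.0
```

>>> drive_tool(
  rows="0 0 0 2 24 0 1; 0 0 0 2 24 0 1; 0 0 0 2 24 0 1; 0 0 0 2 24 0 1; 0 0 0 2 24 0 1; 0 0 0 2 24 0 1; 0 0 0 2 24 0 1; 0 0 0 2 24 0 1; 0 0 0 0 21 0 1; 0 0 0 0 0 20 1; 0 0 0 0 0 30 1; 0 0 0 0 0 30 1; 0 0 0 0 0 0 1; 0 0 0 0 0 0 1",
)

```text
t: 15.5
tcp_pos: [0.606, 0.1688, 0.1008]
tool_rot: [0.001, -3.139, 0.001]
contact_force: [0.6, 0.8, -0.0]
gripper_width: 0.0882
finger_force: 0.0
```

Run:
```python
from h import *
st()
print(pts("drum_medium",k=1),pts("drum_small",k=1))
```

```text
t 15.5 tcp [606.  168.8 100.8] toolx [-1.    -0.001  0.003] z [-0.003 -0.001 -1.   ] w 88.2 F [ 0.6  0.8 -0. ] ff 0.0
{'side': array([ 0.6249, -0.0474,  0.0133]), 'top': None} {'side': array([0.6068, 0.1678, 0.0013]), 'top': array([ 0.6076,  0.1689, -0.0009])}
```

Medium drum is in. Grasp the small one.

>>> drive_tool(
  rows="0 0 0 0 0 30 1; 0 0 0 0 0 30 1; 0 0 0 -1 0 21 1; 0 0 0 0 0 0 1; 0 0 0 0 0 0 0; 0 0 0 0 0 0 0; 0 0 0 0 0 0 0; 0 0 0 0 0 0 0; 0 0 0 0 0 0 0; 0 0 0 0 0 0 0; 0 0 0 0 0 0 0; 0 0 0 0 0 0 0; 0 0 0 0 0 0 0; 0 0 0 0 0 0 0; 0 0 0 0 0 -10 0; 0 0 0 0 0 -30 0; 0 0 0 0 0 -40 0; 0 0 0 0 0 -40 0; 0 0 0 0 0 -40 0; 0 0 0 0 0 0 0",
)

```text
t: 17.9
tcp_pos: [0.6113, 0.1707, 0.1873]
tool_rot: [0.0, 3.131, 0.007]
contact_force: [0.4, 0.1, -0.6]
gripper_width: 0.0192
finger_force: 20.0
```

>>> drive_tool(
  rows="0 0 0 6 -22 0 0; 0 0 0 6 -22 0 0; 0 0 0 6 -22 0 0; 0 0 0 6 -22 0 0; 0 0 0 6 -22 0 0; 0 0 0 6 -22 0 0; 0 0 0 6 -22 0 0; 0 0 0 6 -22 0 0; 0 0 0 6 -22 0 0; 0 0 0 5 -22 0 0; 0 0 0 0 0 20 0; 0 0 0 0 0 30 0; 0 0 0 0 0 30 0; 0 0 0 0 0 0 0; 0 0 0 0 0 0 0",
)

```text
t: 19.4
tcp_pos: [0.5486, -0.0509, 0.1008]
tool_rot: [0.001, -3.14, -0.0]
contact_force: [0.2, -0.6, -0.4]
gripper_width: 0.0194
finger_force: 20.0
```

>>> drive_tool(
  rows="0 0 0 0 0 15 0; 0 0 0 0 0 20 0; 0 0 0 0 0 15 0; 0 0 0 0 0 9 0; 0 0 0 0 0 5 0; 0 0 0 0 0 0 0; 0 0 0 0 0 0 0; 0 0 0 0 0 0 0.6; 0 0 0 0 0 0 0.8; 0 0 0 0 0 0 0.8; 0 0 0 0 0 0 0.8; 0 0 0 0 0 -15 0.8; 0 0 0 0 0 -30 0.8; 0 0 0 0 0 -40 0.8; 0 0 0 0 0 -40 1; 0 0 0 0 0 -20 1; 0 0 0 0 0 0 1; 0 0 0 0 0 0 1",
)

```text
t: 21.2
tcp_pos: [0.5487, -0.0512, 0.1816]
tool_rot: [0.0, 3.142, -0.0]
contact_force: [-0.7, -0.1, -0.4]
gripper_width: 0.088
finger_force: 0.0
```

>>> drive_tool(
  rows="0 0 0 2 25 0 1; 0 0 0 2 25 0 1; 0 0 0 2 25 0 1; 0 0 0 2 25 0 1; 0 0 0 2 25 0 1; 0 0 0 2 25 0 1; 0 0 0 2 25 0 1; 0 0 0 2 25 0 1; 0 0 0 4 25 0 1; 0 0 0 0 0 20 1; 0 0 0 0 0 30 1; 0 0 0 0 0 30 1; 0 0 0 0 0 0 1; 0 0 0 0 0 0 1",
)

```text
t: 22.6
tcp_pos: [0.528, 0.1737, 0.1008]
tool_rot: [0.001, -3.139, 0.002]
contact_force: [0.2, 0.7, 0.6]
gripper_width: 0.088
finger_force: 0.0
```

Run:
```python
from h import *
st()
print(pts("drum_small",k=1),pts("drum_medium",k=1),pts("drum_large",k=1))
for c in("side","top"): print([(np.round(d["centre"],3),round(d["confidence"],2)) for d in pinpoint(c,"drum_large")])
```

```text
t 22.6 tcp [528.  173.7 100.8] toolx [-1.    -0.001  0.003] z [-0.003 -0.001 -1.   ] w 88.0 F [0.2 0.7 0.6] ff 0.0
{'side': array([ 0.5502, -0.0529,  0.0119]), 'top': None} {'side': array([ 0.627 , -0.0437,  0.0119]), 'top': array([ 0.6231, -0.0386,  0.015 ])} {'side': array([ 3.511e-01,  2.110e-02, -1.000e-04]), 'top': array([0.4827, 0.4993, 0.0028])}
[(array([ 0.351,  0.021, -0.   ]), 0.77), (array([ 0.528,  0.174, -0.003]), 0.7), (array([ 0.483,  0.508, -0.   ]), 0.66)]
[(array([0.483, 0.499, 0.003]), 0.59)]
```

>>> drive_tool(
  rows="0 0 0 0 0 30 1; 0 0 0 0 0 30 1; 0 0 0 0 0 21 1; 0 0 0 0 0 0 1; 0 0 0 0 0 0 0; 0 0 0 0 0 0 0; 0 0 0 0 0 0 0; 0 0 0 0 0 0 0; 0 0 0 0 0 0 0; 0 0 0 0 0 0 0; 0 0 0 0 0 0 0; 0 0 0 0 0 -10 0; 0 0 0 0 0 -30 0; 0 0 0 0 0 -40 0; 0 0 0 0 0 -40 0; 0 0 0 0 0 -40 0; 0 0 0 0 0 0 0; 0 0 0 0 0 0 0",
  squeeze=25,
)

```text
t: 25.1
tcp_pos: [0.5289, 0.1734, 0.1814]
tool_rot: [0.001, 3.141, -0.0]
contact_force: [-0.8, -0.6, -2.0]
gripper_width: 0.0489
finger_force: 25.0
```

>>> drive_tool(
  rows="0 0 0 5 -23 0 0; 0 0 0 5 -23 0 0; 0 0 0 5 -23 0 0; 0 0 0 5 -23 0 0; 0 0 0 5 -23 0 0; 0 0 0 5 -23 0 0; 0 0 0 5 -23 0 0; 0 0 0 5 -23 0 0; 0 0 0 7 -24 0 0; 0 0 0 7 -24 0 0; 0 0 0 0 0 20 0; 0 0 0 0 0 30 0; 0 0 0 0 0 30 0; 0 0 0 0 0 0 0; 0 0 0 0 0 0 0",
)

```text
t: 26.6
tcp_pos: [0.4737, -0.0579, 0.0999]
tool_rot: [0.001, -3.138, 0.0]
contact_force: [-0.4, -0.0, -1.6]
gripper_width: 0.0491
finger_force: 25.0
```

>>> drive_tool(
  rows="0 0 0 0 0 15 0; 0 0 0 0 0 20 0; 0 0 0 0 0 15 0; 0 0 0 0 0 9 0; 0 0 0 0 0 4 0; 0 0 0 0 0 0 0; 0 0 0 0 0 0 0; 0 0 0 0 0 0 0.9; 0 0 0 0 0 0 0.9; 0 0 0 0 0 0 0.9; 0 0 0 0 0 0 0.9; 0 0 0 0 0 -15 0.9; 0 0 0 0 0 -30 0.9; 0 0 0 0 0 -40 0.9; 0 0 0 0 0 -40 1; 0 0 0 0 0 -20 1; 0 0 0 0 0 0 1; 0 0 0 0 0 0 1",
)

```text
t: 28.4
tcp_pos: [0.4747, -0.0583, 0.1826]
tool_rot: [0.0, 3.141, -0.0]
contact_force: [0.1, -0.0, 1.1]
gripper_width: 0.0879
finger_force: 0.0
```

Run:
```python
from h import *
st()
for n in("drum_small","drum_medium"): print(n,pts(n,k=1))
optics.snapshot("side"); print([(np.round(d["centre"],3),round(d["confidence"],2)) for d in pinpoint("side","drum_large")])
im=optics.snapshot("side"); cv2.imwrite("pics/c4.png",cv2.resize(im[185:355,195:330,::-1],None,fx=3.5,fy=3.5,interpolation=cv2.INTER_CUBIC))
# bar by colour in both views (top z=.062)
q=lambda L:np.array(L)/5+[350-.4,125-.4]
print("bar",plane("top",q([(233,187),(236,388)]),.062).round(4).tolist())
print("blocks",plane("top",q([(88,100),(342,105),(92,488),(354,493)]),.03).round(4).tolist())
q=lambda L:np.array(L)/3.6+[195-.36,190-.36]
print("bar side",plane("side",q([(156,398),(323,408)]),.062).round(4).tolist())
print("blocks side",plane("side",q([(86,328),(396,340),(60,524),(410,538)]),.03).round(4).tolist())
print("pins side",plane("side",q([(117,36),(380,21),(122,170),(414,153)]),.09).round(4).tolist())
```

```text
t 28.4 tcp [474.7 -58.3 182.6] toolx [-1.  0. -0.] z [ 0. -0. -1.] w 87.9 F [ 0.1 -0.   1.1] ff 0.0
drum_small {'side': array([ 0.5459, -0.0524,  0.0137]), 'top': array([ 0.5488, -0.0453,  0.0121])}
drum_medium {'side': array([ 0.5517, -0.0511,  0.0083]), 'top': array([ 0.621 , -0.0404,  0.0163])}
[(array([ 0.472, -0.062,  0.014]), 0.84), (array([ 0.345,  0.023, -0.002]), 0.72)]
bar [[0.5895, -0.3256], [0.4731, -0.3221]]
blocks [[0.649, -0.2528], [0.6464, -0.4038], [0.4186, -0.247], [0.416, -0.3987]]
bar side [[0.4764, -0.3277], [0.5907, -0.3329]]
blocks side [[0.4201, -0.2508], [0.6499, -0.256], [0.4158, -0.4035], [0.6466, -0.4082]]
pins side [[0.4284, 0.0003], [0.6531, 0.0245], [0.4424, -0.148], [0.6686, -0.1253]]
```

View pics/c4.png

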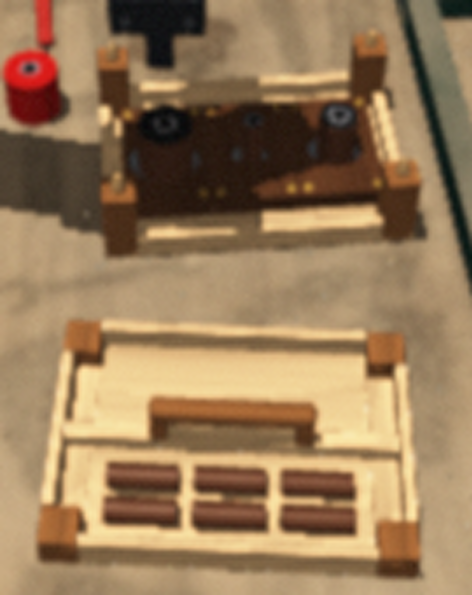

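Picture: large drum (163,125), small (253,125) and medium (338,118) all stand in their sockets. The tray is at (235,440), not yet moved. Now the lift tray.

>>> drive_tool(
  rows="0 0 0 -6 -27 0 1; 0 0 0 -6 -27 0 1; 0 0 0 -6 -27 0 1; 0 0 0 -6 -27 0 1; 0 0 0 -6 -27 0 1; 0 0 0 -6 -27 0 1; 0 0 0 -6 -27 0 1; 0 0 0 -6 -27 0 1; 0 0 0 -6 -27 0 1; 0 0 0.025 -4 -26 0 1; 0 0 0 0 0 20 1; 0 0 0 0 0 30 1; 0 0 0 0 0 30 1; 0 0 0 0 0 0 1; 0 0 0 0 0 0 1",
)

```text
t: 30.45
tcp_pos: [0.533, -0.3268, 0.1028]
tool_rot: [-0.039, -3.141, -0.001]
contact_force: [0.4, 0.7, -0.7]
gripper_width: 0.0885
finger_force: 0.0
```

>>> drive_tool(
  rows="0 0 0 0 0 25 1; 0 0 0 0 0 25 1; 0 0 0 0 0 18 1; 0 0 0 0 0 0 1; 0 0 0 0 0 0 0; 0 0 0 0 0 0 0; 0 0 0 0 0 0 0; 0 0 0 0 0 0 0; 0 0 0 0 0 0 0; 0 0 0 0 0 0 0; 0 0 0 0 0 0 0; 0 0 0 0 0 0 0; 0 0 0 0 0 0 0; 0 0 0 0 0 0 0; 0 0 0 0 0 -5 0; 0 0 0 0 0 -10 0; 0 0 0 0 0 -15 0; 0 0 0 0 0 0 0; 0 0 0 0 0 0 0",
  squeeze=50,
)

```text
t: 32.35
tcp_pos: [0.5334, -0.3273, 0.0656]
tool_rot: [0.039, 3.14, -0.001]
contact_force: [0.4, 0.8, -4.2]
gripper_width: 0.0152
finger_force: 50.0
```

Run:
```python
from h import *
st()
im=optics.snapshot("side"); cv2.imwrite("pics/c5.png",cv2.resize(im[185:355,195:330,::-1],None,fx=3.5,fy=3.5,interpolation=cv2.INTER_CUBIC))
```

```text
t 32.35 tcp [ 533.4 -327.3   65.6] toolx [-1.     0.025 -0.001] z [ 0.001 -0.001 -1.   ] w 15.2 F [ 0.4  0.8 -4.2] ff 49.9997116997838
```

View pics/c5.png

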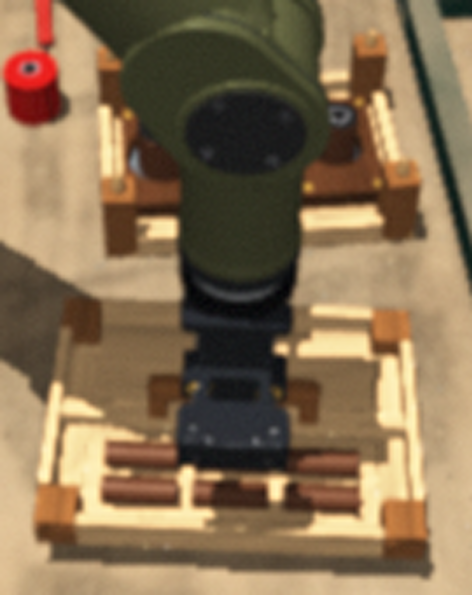

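The tray hangs level from the bar, clear of the cart. Lift and carry.

>>> drive_tool(
  rows="0 0 0 0 0 -15 0; 0 0 0 0 0 -25 0; 0 0 0 0 0 -25 0; 0 0 0 0 0 -25 0; 0 0 0 0 0 -20 0; 0 0 0 0 0 -5 0; 0 0 0 -1 10 0 0; 0 0 0 -1 20 0 0; 0 0 0 -1 20 0 0; 0 0 0 -1 20 0 0; 0 0 0 -1 20 0 0; 0 0 0 -1 20 0 0; 0 0 0 -1 20 0 0; 0 0 0 -1 20 0 0; 0 0 0 0 20 0 0; 0 0 0 0 20 0 0; 0 0 0 0 20 0 0; 0 0 0 0 20 0 0; 0 0 0 0 20 0 0; 0 0 0 0 15 0 0",
)

```text
t: 34.4
tcp_pos: [0.5465, -0.0597, 0.1787]
tool_rot: [-0.035, -3.139, -0.002]
contact_force: [-0.1, 0.3, -3.8]
gripper_width: 0.0152
finger_force: 50.0
```

>>> drive_tool(
  rows="0 0 -0.04 0 5 0 0; 0 0 -0.04 0 6 0 0; 0 0 -0.042 0 0 0 0; 0 0 0 0 0 0 0; 0 0 0 0 0 0 0; 0 0 0 0 0 0 0",
)

```text
t: 35.0
tcp_pos: [0.5475, -0.052, 0.1796]
tool_rot: [0.15, -3.138, 0.0]
contact_force: [0.0, 0.0, -4.2]
gripper_width: 0.015
finger_force: 50.0
```

Run:
```python
from h import *
st()
for c in ("side","top"):
    im=optics.snapshot(c); b=(195,150) if c=="side" else (245,125)
    cv2.imwrite(f"pics/c6{c}.png",cv2.resize(im[b[1]:b[1]+135,b[0]:b[0]+140,::-1],None,fx=4,fy=4,interpolation=cv2.INTER_CUBIC))
    D=pinpoint(c,"lift_tray"); print(c,[(np.round(d["centre"],3),round(d["confidence"],2)) for d in D[:2]],[(np.round(d["centre"],3),round(d["confidence"],2)) for d in pinpoint(c,"base_tray")[:2]])
```

```text
t 35.0 tcp [547.5 -52.  179.6] toolx [-0.995 -0.096  0.   ] z [-0. -0. -1.] w 15.0 F [ 0.   0.  -4.2] ff 49.99964810907841
side [(array([ 0.549, -0.051,  0.146]), 0.68)] [(array([ 0.548, -0.049,  0.002]), 0.74)]
top [(array([ 0.546, -0.05 ,  0.142]), 0.67)] []
```

View pics/c6side.png

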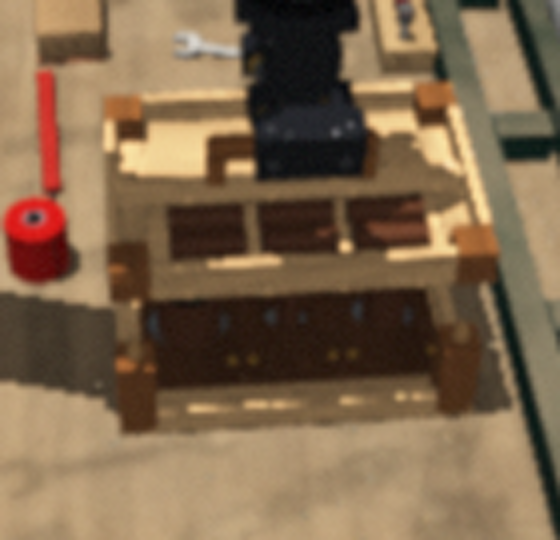

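View pics/c6top.png

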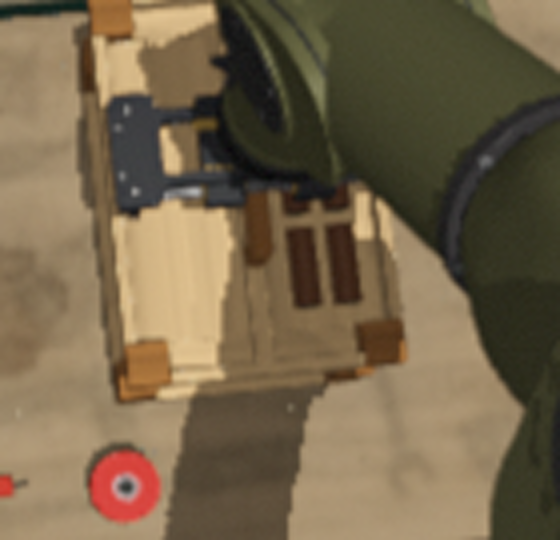

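The tray hangs level over the base; in the side view its corner blocks (130,265) and (475,250) line up with the posts (137,375) and (458,345). Lower it slowly.

>>> drive_tool(
  rows="0 0 0 0 0 15 0; 0 0 0 0 0 20 0; 0 0 0 0 0 10 0; 0 0 0 0 0 4 0; 0 0 0 0 0 4 0; 0 0 0 0 0 4 0; 0 0 0 0 0 4 0; 0 0 0 0 0 0 0; 0 0 0 0 0 0 0",
)

```text
t: 36.2
tcp_pos: [0.5477, -0.0513, 0.1188]
tool_rot: [-0.153, 3.138, 0.0]
contact_force: [-0.9, 0.0, -4.4]
gripper_width: 0.0152
finger_force: 50.0
```

Already below the pin tips without resistance.

>>> drive_tool(
  rows="0 0 0 0 0 3 0; 0 0 0 0 0 3 0; 0 0 0 0 0 2 0; 0 0 0 0 0 2 0; 0 0 0 0 0 1 0; 0 0 0 0 0 0 0; 0 0 0 0 0 0 0",
)

```text
t: 36.9
tcp_pos: [0.5475, -0.0513, 0.1085]
tool_rot: [-0.153, 3.138, -0.001]
contact_force: [-1.4, -0.7, 5.9]
gripper_width: 0.0153
finger_force: 50.0
```

>>> drive_tool(
  rows="0 0 0 0 0 0 0.5; 0 0 0 0 0 0 0.7; 0 0 0 0 0 0 0.7; 0 0 0 0 0 0 0.7; 0 0 0 0 0 -10 0.7; 0 0 0 0 0 -25 0.7; 0 0 0 0 0 -30 0.7; 0 0 0 0 0 -30 0.7; 0 0 0.097 0 0 0 0.5; 0 0 0 0 0 0 0.5",
)

```text
t: 37.9
tcp_pos: [0.5482, -0.0513, 0.2043]
tool_rot: [0.001, 3.139, -0.0]
contact_force: [-1.0, -0.6, -0.7]
gripper_width: 0.0476
finger_force: 0.0
```

>>> drive_tool(
  rows="0 0 0 1 24 0 0.5; 0 0 0 1 25 0 0.5; 0 0 0 1 25 0 0.5; 0 0 0 1 25 0 0.5; 0 0 0 1 25 0 0.5; 0 0 0 2 25 0 0.5; 0 0 0 2 25 0 0.5; 0 0 0 2 25 0 0.5; 0 0 0 2 25 0 0.5; 0 0 0 2 25 0 0.5; 0 0 0 2 25 0 0.5; 0 0 0 2 25 0 0.5; 0 0 0 2 25 0 0.5; 0 0 0 2 20 0 0.5; 0 0 0.09 0 0 0 0.5; 0 0 0.095 0 0 0 0.5; 0 0 0 0 0 0 0.5; 0 0 0 0 0 0 0.5",
)

```text
t: 39.7
tcp_pos: [0.5242, 0.2924, 0.2023]
tool_rot: [-0.284, -3.128, 0.001]
contact_force: [-0.1, -0.6, -0.0]
gripper_width: 0.044
finger_force: 0.0
```

Run:
```python
from h import *
st()
for n in("lift_tray","base_tray","spanner_small"):
  for c in("side","top"):
    optics.snapshot(c);print(n,c,[(np.round(d["centre"],3),round(d["confidence"],2)) for d in pinpoint(c,n)[:2]])
im=optics.snapshot("side"); cv2.imwrite("pics/c7.png",cv2.resize(im[130:270,195:335,::-1],None,fx=4.2,fy=4.2,interpolation=cv2.INTER_CUBIC))
for c in("side","top"): print(rect(c,"spanner_small",.008,(.525,.294)),rect(c,"lift_tray",.104,(.547,-.05)))
```

```text
t 39.7 tcp [524.2 292.4 202.3] toolx [-0.984  0.18   0.001] z [-0.001 -0.001 -1.   ] w 44.0 F [-0.1 -0.6 -0. ] ff 0.0
lift_tray side [(array([ 0.55 , -0.053,  0.074]), 0.7)]
lift_tray top [(array([ 0.55 , -0.053,  0.072]), 0.77)]
base_tray side [(array([ 0.55 , -0.048,  0.   ]), 0.94), (array([ 0.55 , -0.054,  0.075]), 0.32)]
base_tray top []
spanner_small side [(array([0.522, 0.291, 0.003]), 0.49)]
spanner_small top []
None (array([548.7, -68.4, 259.3, 204.7,   5.1]), array([547.4, -74.9]), 0.7)
None (array([547.3, -49.5, 262. , 185.2,   5.9]), array([545.1, -50.3]), 0.89)
```

View pics/c7.png

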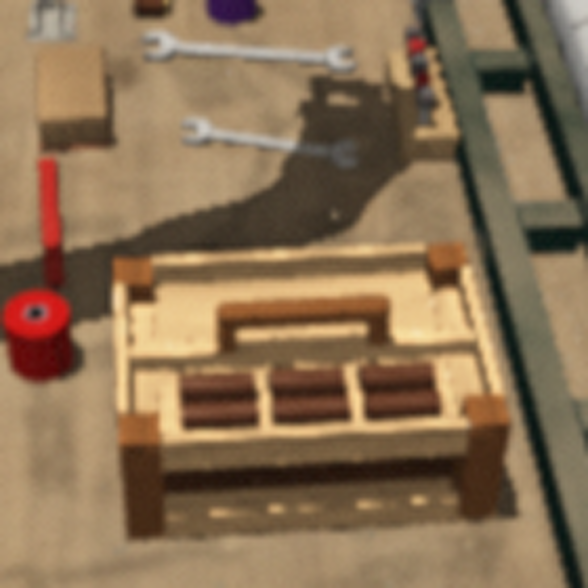

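The tray is seated on all four posts (blocks (135,270), (447,262), (140,440), (487,425)). The small spanner is at (268,142), the large one at (248,50). Grasp the small one.

>>> drive_tool(
  rows="0 0 0 0 0 20 0.5; 0 0 0 0 0 35 0.5; 0 0 0 0 0 35 0.5; 0 0 0 0 0 35 0.5; 0 0 0 0 0 30 0.5; 0 0 0 0 0 20 0.5; 0 0 0 0 0 10 0.5; 0 0 0 0 0 7 0.5; 0 0 0 0 0 4 0.5; 0 0 0 0 0 0 0.5; 0 0 0 0 0 0 0.5",
  squeeze=30,
)

```text
t: 41.65
tcp_pos: [0.5251, 0.293, 0.0076]
tool_rot: [0.29, 3.127, 0.002]
contact_force: [-0.1, 0.1, 0.5]
gripper_width: 0.0437
finger_force: 0.0
```

>>> drive_tool(
  rows="0 0 0 0 0 3 0.5; 0 0 0 0 0 2 0.5; 0 0 0 0 0 0 0; 0 0 0 0 0 0 0; 0 0 0 0 0 0 0; 0 0 0 0 0 0 0; 0 0 0 0 0 0 0; 0 0 0 0 0 0 0; 0 0 0 0 0 0 0; 0 0 0 0 0 -5 0; 0 0 0 0 0 -20 0; 0 0 0 0 0 -35 0; 0 0 0 0 0 -40 0; 0 0 0 0 0 -40 0; 0 0 0 0 0 -40 0; 0 0 0 0 0 -20 0; 0 0 0 0 0 0 0; 0 0 0 0 0 0 0",
)

```text
t: 43.45
tcp_pos: [0.5242, 0.2923, 0.2014]
tool_rot: [-0.29, -3.128, 0.001]
contact_force: [0.7, -0.1, -1.0]
gripper_width: 0.0086
finger_force: 30.0
```

>>> drive_tool(
  rows="0 0 -0.09 0 0 0 0; 0 0 -0.095 0 0 0 0; 0 0 0 -2 -20 0 0; 0 0 0 -2 -25 0 0; 0 0 0 -2 -25 0 0; 0 0 0 -2 -25 0 0; 0 0 0 -2 -25 0 0; 0 0 0 -2 -25 0 0; 0 0 0 -2 -25 0 0; 0 0 0 -2 -25 0 0; 0 0 0 -2 -25 0 0; 0 0 0 -2 -25 0 0; 0 0 0 0 -25 0 0; 0 0 0 0 -25 0 0; 0 0 -0.097 0 -2 0 0; 0 0 0 0 0 0 0; 0 0 0 0 0 0 0; 0 0 0 0 0 0 0",
)

```text
t: 45.25
tcp_pos: [0.5442, -0.0032, 0.2011]
tool_rot: [0.153, -3.137, -0.001]
contact_force: [-0.6, -0.7, -1.0]
gripper_width: 0.0084
finger_force: 30.0
```

Run:
```python
from h import *
st()
im=optics.snapshot("side"); cv2.imwrite("pics/c8.png",cv2.resize(im[120:260,195:335,::-1],None,fx=4.2,fy=4.2,interpolation=cv2.INTER_CUBIC))
for c in("side","top"): optics.snapshot(c);print(c,[(np.round(d["centre"],3),round(d["confidence"],2)) for d in pinpoint(c,"spanner_small")[:2]])
```

```text
t 45.25 tcp [544.2  -3.2 201.1] toolx [-0.995 -0.097  0.001] z [-0.001  0.001 -1.   ] w 8.4 F [-0.6 -0.7 -1. ] ff 29.99265879392624
side []
top [(array([ 0.546, -0.005,  0.202]), 0.72)]
```

View pics/c8.png

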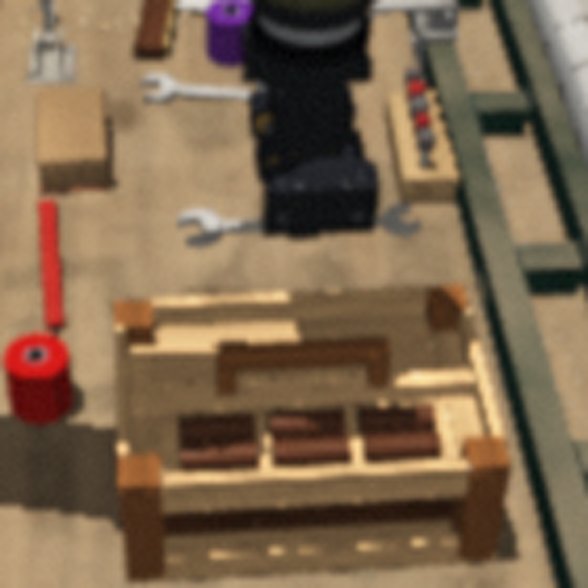

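The spanner is level in the gripper (heads (200,225), (400,220)), over the empty compartment. Lower it.

>>> drive_tool(
  rows="0 0 0 0 -2 20 0; 0 0 0 0 0 30 0; 0 0 0 0 0 25 0; 0 0 0 0 0 15 0; 0 0 0 0 0 10 0; 0 0 0 0 0 7 0; 0 0 0 0 0 5 0; 0 0 0 0 0 0 0; 0 0 0 0 0 0 0",
)

```text
t: 46.4
tcp_pos: [0.5452, -0.0062, 0.0902]
tool_rot: [-0.152, 3.137, 0.0]
contact_force: [0.0, -0.4, -0.5]
gripper_width: 0.0087
finger_force: 30.0
```

>>> drive_tool(
  rows="0 0 0 0 0 2 0; 0 0 0 0 0 2 0; 0 0 0 0 0 0 0; 0 0 0 0 0 0 0.22; 0 0 0 0 0 0 0.25; 0 0 0 0 0 0 0.25; 0 0 0 0 0 0 0.25; 0 0 0 0 0 -10 0.25; 0 0 0 0 0 -25 0.25; 0 0 0 0 0 -35 0.25; 0 0 0 0 0 -40 0.25; 0 0 0 0 0 -40 0.25; 0 0 0 0 40 -30 0.25; 0 0 0 0 40 0 0.25; 0 0 0 0 40 0 0.25; 0 0 0 0 40 0 0.25; 0 0 0 0 40 0 0.25; 0 0 0 0 40 0 0.25; 0 0 0 0 0 0 0.25; 0 0 0 0 0 0 0.25",
)

```text
t: 48.4
tcp_pos: [0.5209, 0.2334, 0.2662]
tool_rot: [-0.157, 3.138, 0.0]
contact_force: [0.1, -0.6, -0.1]
gripper_width: 0.0218
finger_force: 0.0
```

Run:
```python
from h import *
st()
im=optics.snapshot("side"); cv2.imwrite("pics/c9.png",cv2.resize(im[120:260,195:335,::-1],None,fx=4.2,fy=4.2,interpolation=cv2.INTER_CUBIC))
for n in("spanner_small","lift_tray","drum_small","drum_medium","drum_large","spanner_large"):
  for c in("side","top"): optics.snapshot(c);print(n,c,[(np.round(d["centre"],3),round(d["confidence"],2)) for d in pinpoint(c,n)[:3]])
```

```text
t 48.4 tcp [520.9 233.4 266.2] toolx [-0.995 -0.1   -0.   ] z [ 0.  0. -1.] w 21.8 F [ 0.1 -0.6 -0.1] ff 0.0
spanner_small side []
spanner_small top [(array([ 0.544, -0.005,  0.083]), 0.77)]
lift_tray side [(array([ 0.548, -0.054,  0.072]), 0.79)]
lift_tray top [(array([ 0.546, -0.049,  0.073]), 0.85)]
drum_small side []
drum_small top []
drum_medium side []
drum_medium top [(array([0.5  , 0.431, 0.001]), 0.67)]
drum_large side [(array([0.346, 0.022, 0.001]), 0.77), (array([0.483, 0.51 , 0.003]), 0.5)]
drum_large top [(array([0.483, 0.502, 0.002]), 0.8)]
spanner_large side [(array([0.503, 0.426, 0.001]), 0.73)]
spanner_large top [(array([0.498, 0.432, 0.   ]), 0.67)]
```

View pics/c9.png

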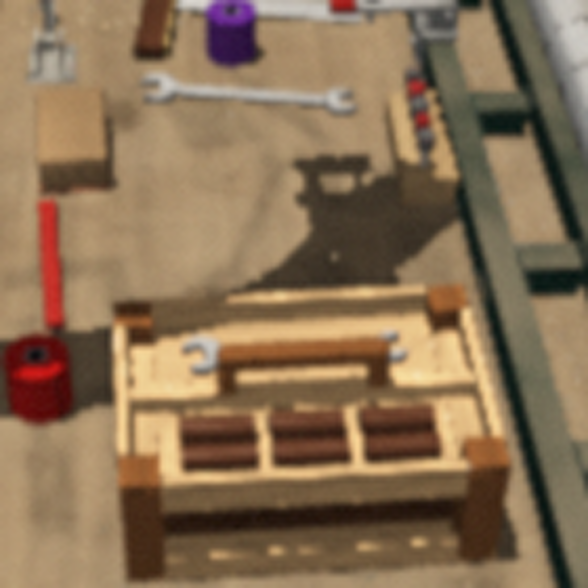

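The small spanner lies in the empty compartment (heads (200,355), (395,345)), the tray is home, and the large spanner (248,95) has not moved. Handing in.

```bash
python3 -c "
from cell import r
print(r.hand_in())"
```

```text
the job is handed in; nothing more can be done
None
```

I handed the job in at about 49 s. The last pictures show the lift-out tray home on its pins, the small spanner in its compartment and the large spanner unmoved; the three drums were last seen upright in their sockets before the tray covered them, and no verdict came back.

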